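# Uncover the inspection camera and present a tab bundle to it

### The job

Lift the cover off the upward-looking inspection camera and hang it by its loop handle on the hook stand, letting go of it. Then take the long bundle of tabs out of the cardboard box, leaving the two small tab stacks in the box, and hold it still over the camera: level and the same way up as it lay, centred over the glass, its underside 100 mm above the glass and its length in line with the long side of the camera's base plate. Finish while still holding it there.

Things in the scene. Friction and masses are not known exactly. Their poses are not given: they have to be found in the camera images.
- camera: Inspection camera fixed to the bench, looking up: aluminium base plate 140 (its x, the long side) x 84 (y) x 10 mm, black housing 70 x 70 mm with its top 66 mm above the bench, on it a round lens barrel 49 mm across, 18 mm high. Origin: centre of the plate's underside; z up. It and the hook stand may swap places.
- glass (a point): Centre of the camera's glass, 82 mm above the bench; axes as the camera's.
- cover: Grey lens cover, 80 g, over the barrel, rim on the housing; lift 20 mm to free it. Round cap 64 mm across, 24 high, with a rigid upright loop handle in its y-z plane, 12 mm thick (x): opening 44 wide (y), z 24 to 64, corners slanted; top bar 60 long (y), z 64 to 90. Grip the bar across its 12 mm from above, fingertips above z 67, clear of the opening. Origin: centre of the rim, below; z up.
- cover_eye (a point): Middle of the underside of the handle's top bar, 64 mm above the cover's origin; this comes to rest on the hook.
- hook: Hook stand fixed to the bench: base plate 110 x 76 x 10 mm, post 14 mm thick at x = +72 mm, 144 mm high; from its top an 8 mm round hook runs along -x, level over the seat (underside 132 mm above the bench), and turns up at the free end: tip at x = -36 mm, top 151 mm above the bench. Origin: on the bench below the seat; z up, x from tip to post.
- hook_seat (a point): Seat of the hook: top of the rod, 140 mm above the bench, at the stand's x = 0, y = 0; axes as the stand's.
- parts_box: Open cardboard box, fixed to the bench, outside 212 mm (x) by 151 mm (y), walls 56 mm high and about 8 mm thick, floor 2 mm. Origin: centre of its underside. It stands between camera and hook stand. To the left of all three a clear wire-framed screen, 160 mm high, runs away from the robot along y = 0.185 m, from x = 0.35 m on: keep clear of it or above it.
- bundle: Loose long bundle of black plastic tabs, a block 70 mm long (its x axis), 24 mm wide (y), 29 mm high (z), about 80 g, lying near the middle of the box. Origin: centre of its underside. Grip it from above across its 24 mm width, midway along.
- stack_1: Small black tab stack, 28 x 35 x 19 mm, loose in the box near its end nearer the robot; stays there. Origin: centre of its underside.
- stack_2: The same kind of tab stack near the other end of the box; stays there.
Not all that is in view belongs to the job. What is shaped like the cover but orange is not meant.

How it is judged:
By the outcome, as a careful person would: the job done as asked, in the order asked, and still so for the second after the job is handed in, while the arm keeps its last pose, push and grip.
It also fails if it takes over 61 s, if anything falls off the work surface, if the arm or the gripper's body presses on something with over 40 N, if the wrist force passes 120 N, or if a joint passes its speed limit or range.

### The arm

A 6-joint arm with a two-finger parallel gripper is mounted at the origin on a cart in front of the work surface, level with it; the furniture and walls round the work are solid. World frame = base frame: x ahead of the robot, y to its left, z up, the work surface at z = 0. Lengths are in mm, angles in rad, forces in N, time in s.
With the tool pointing down it reaches from about 350 to 725 mm from the base axis. Payload 4.3 kg.
Tool frame: the origin (TCP) lies on the centre line of the jaws, within the pads' length; the fingertips stand 8 mm ahead of it and the grasp point (between the pads) lies 11 mm behind it (tip_extent is the distance from the TCP to the fingertips, in mm); z points along the fingers, y is the line along which they close (so a half turn about z gives the same grasp; the last joint's range is limited). The gripper opens to 85 mm and grips with 20 to 120 N. Pads are 22 mm wide; open, the fingers measure 114 mm over their backs; the gripper's body (76 mm by 85 mm) begins 54 mm behind the grasp point. The pads swing forward as they close: fully open they stand 13 mm farther back than shut.
Start: joints at [-1.227, 0.377, 0.081, 1.274, 0, 1.46], TCP at [252.086, -516.835, 239.329] pointing down, gripper open.
Joint ranges: [-2.72, 2.72], [-0.84, 1.66], [-1.02, 1.22], [-1.77, 2.12], [-1.37, 1.28], [-3.14, 3.14]. Speed limits (rad/s): [2.57, 2.57, 3.14, 3.14, 3.14, 3.14].

### API

Orientations are given as a 3x3 rotation matrix whose columns are the frame's x, y, z axes.
In Python, from bench import read_state, get_image, job_done, tip_extent gives the robot as it stands. The module is installed in compiled form; this text tells all that it offers.
- The arm moves only by the tool play_rows, never from a script. Its argument "deltas" is a list of rows, each an object of numbers: "x", "y", "z": the shift along the tool's x, y, z in cm; "ax", "ay", "az": the turn, a rotation vector about the tool's x, y, z in degrees; "jaw": the finger opening in cm, from 0 to 8.54. In form: [{"x": .., "y": .., "z": .., "ax": .., "ay": .., "az": .., "jaw": ..}, ...]. A call has 1 to 12 rows; each row shifts and turns the commanded pose from where the row before left it, along the tool's axes as they then stand; what a row does not reach is not made up. A row lasts 1/12 s, in which the tool goes at most 41.7 mm and 7.16 degrees, less where a joint would pass 70% of its speed; a pose out of reach is approached as far as the arm can. A call is refused whole if a number of a shift passes 4.17 or a number of a turn 7.16, either way. A call with a gripper value outside its range is refused whole. The fingers move at their own pace and stop on an object; "grip_force" is the grip in N (left out, the last holds). Time passes only in rows, so rows that do not move let the fingers close. It gives the time, the measured TCP pose, the force, the opening and the grip force at its end, in the units of the state.
- read_state(): the state, without advancing time (a new reading comes with each control period).
- get_image(name): name is "scene" or "top"; returns a dict with "frame" (400x640x3 uint8, red, green, blue), "z_map" (400x640 float32, mm along the optical axis (not along the pixel's ray), 0 where there is no reading), "vfov" (degrees; the focal length in pixels is half the picture's height over the tangent of half this angle, whatever the lens; pixels are square), "cx", "cy" (the principal point, pixels), "dist_coeffs" ([k1, k2, p1, p2, k3] as OpenCV has them; the pictures are not rectified), "origin" and "attitude" of the camera in the world. Camera axes: x right, y down, z forward; pixel columns grow to the right and rows downward; lengths in mm; the calibration is good to about 2 mm. A picture is of the moment at which its call begins.
- job_done(): hands the job in; it is judged then, once.
The state is a dict: "t": time; "joint_pos": joint angles; "joint_velocities": joint speeds; "joint_efforts": joint torques, N m; "tool_pos": TCP position; "orientation": TCP orientation; "contact_force": force on the tool from outside, world axes, zero at the start; "torque": the same for the moment, N m; "width": finger opening in mm; "grip_force": force on a finger pad.
Only numpy, scipy, OpenCV 4.12 (cv2) and the standard library are available. Lean on these libraries where they do the work, as an engineer would, in place of code of your own. Each camera call takes 0.05 s, during which the arm holds its last target. There are 200 camera calls.

## Working session

There is one attempt and no reset: what is moved stays moved. The work goes in short steps, Python scripts to look and compute and a tool call to move; the robot and the scene stay as the last step left them, time stands still between calls to the robot, and variables do not carry over. Pictures are saved under pics/ and viewed, at most 10 in all, crops included, and the job is handed in when it is done.

Besides the shell and the picture viewer there is one more tool, called by a JSON object that holds its "name" and its "arguments", one argument or row to a line. play_rows: Moves the arm, as the interface text tells. Its arguments: {"type":"object","properties":{"deltas":{"type":"array","items":{"type":"object","properties":{"x":{"type":"number"},"y":{"type":"number"},"z":{"type":"number"},"ax":{"type":"number"},"ay":{"type":"number"},"az":{"type":"number"},"jaw":{"type":"number"}}}},"grip_force":{"type":"number"}},"required":["deltas"]}

```bash
mkdir -p pics; cat > h.py <<'E'
import numpy as np, cv2
from bench import read_state, get_image, job_done, tip_extent
def cam(n):
    d=get_image(n); f=200/np.tan(np.radians(d["vfov"])/2)
    d["K"]=np.array([[f,0,d["cx"]],[0,f,d["cy"]],[0,0,1.]]); d["D"]=np.array(d["dist_coeffs"],float)
    d["R"]=np.array(d["attitude"]).reshape(3,3); d["o"]=np.array(d["origin"],float); return d
def rays(d,uv):
    p=cv2.undistortPoints(np.array(uv,float).reshape(-1,1,2),d["K"],d["D"])[:,0]
    return np.c_[p,np.ones(len(p))]@d["R"].T
def onplane(d,uv,z):
    r=rays(d,uv); return d["o"]+r*((z-d["o"][2])/r[:,2])[:,None]
def cloud(d):
    v,u=np.mgrid[:400,:640]; r=rays(d,np.c_[u.ravel(),v.ravel()])
    P=d["o"]+r*d["z_map"].reshape(-1,1); P[d["z_map"].ravel()==0]=np.nan
    return P.reshape(400,640,3)
E
python3 - <<'E'
from h import *
for n in("scene","top"):
    d=cam(n); cv2.imwrite(f"pics/{n}.png",d["frame"][...,::-1]); print(n,d["o"],d["R"].round(3).tolist(),d["vfov"],d["D"])
    np.savez(f"{n}.npz",P=cloud(d),f=d["frame"])
s=read_state();print(s["orientation"],s["tool_pos"],s["contact_force"],tip_extent if not callable(tip_extent) else tip_extent())
E
```

```text
scene [ 106.53567634 -876.74356875  860.43349524] [[0.904, -0.274, 0.329], [-0.428, -0.543, 0.723], [-0.019, -0.794, -0.608]] 51.45982893851451 [-0.05750945  0.          0.          0.          0.        ]
top [ 481.67572687   28.94898379 1497.70846106] [[0.009, -0.999, 0.041], [-1.0, -0.01, -0.019], [0.019, -0.041, -0.999]] 46.62004561999201 [-0.13082213  0.          0.          0.          0.        ]
[[ 8.98767143e-01  4.38425875e-01 -6.11975931e-04]
 [ 4.38426250e-01 -8.98765487e-01  1.73851643e-03]
 [ 2.12187742e-04 -1.83082776e-03 -9.99998302e-01]] [ 251.89680677 -516.25476054  238.45514753] [-0.48890338 -0.32660535 -0.27466515] 8.0
```

View pics/scene.png

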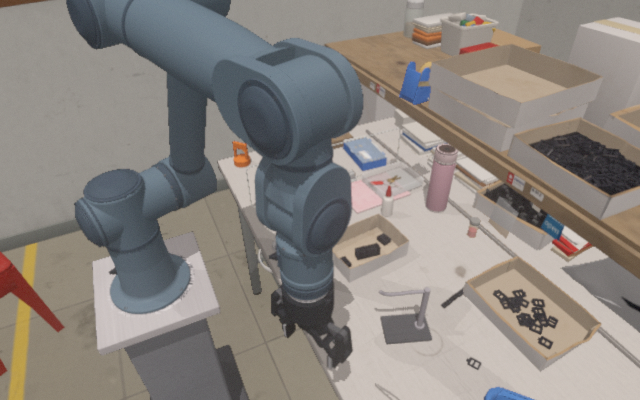

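View pics/top.png

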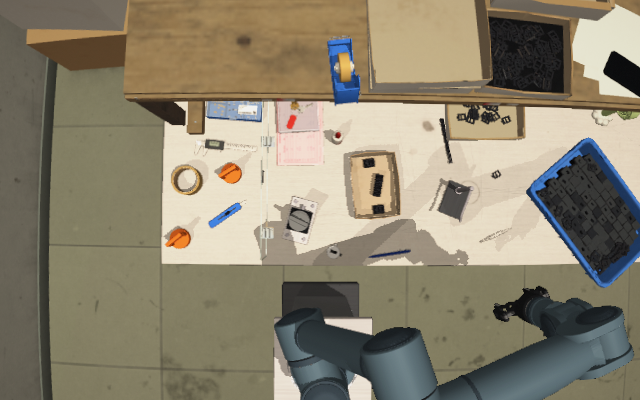

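The top view shows the camera with the grey cover at about (299,217). The box is at (375,185), with the bundle at (377,185) and stacks at (369,162) and (378,210). The hook stand is at (455,199). The cover candidates are orange at (231,173), orange at (178,239) and grey at (299,219). The grey one on the camera is the one meant. In the scene view the arm hides the camera, and the hook is at (410,305).

```bash
python3 - <<'E'
from h import *
z=np.load("top.npz");P=z["P"];f=z["f"]
a=cv2.resize(f[180:260,255:345],None,fx=6,fy=6,interpolation=cv2.INTER_CUBIC)[:,:,::-1]
b=cv2.resize(f[160:230,420:490],None,fx=6,fy=6,interpolation=cv2.INTER_CUBIC)[:,:,::-1]
c=np.zeros((480,800,3),np.uint8);a=cv2.resize(a,(400,356));b=cv2.resize(b,(400,400));c[:356,:400]=a;c[:400,400:]=b
cv2.imwrite("pics/crop1.png",c)
def rep(name,m,x0):
    v,u=np.nonzero(m);Q=P[m];print(name,len(Q),"mean",np.nanmean(Q,0).round(1),"med",np.nanmedian(Q,0).round(1),"rect",cv2.minAreaRect(Q[~np.isnan(Q[:,2])][:,:2].astype(np.float32)))
def box(u0,u1,v0,v1):
    m=np.zeros((400,640),bool);m[v0:v1,u0:u1]=1;return m
Z=P[...,2]
B=box(275,328,188,248)
for lo,hi in((5,20),(50,75),(78,100),(120,175)): 
    m=B&(Z>lo)&(Z<hi); m.any() and rep(f"cam {lo}-{hi}",m,0)
H=box(425,485,170,225)
for lo,hi in((5,20),(100,170)):
    m=H&(Z>lo)&(Z<hi); m.any() and rep(f"hook {lo}-{hi}",m,0)
X=box(335,410,140,225)
rep("boxrim",X&(Z>48)&(Z<65),0)
for n,r in(("bundle",(362,390,172,199)),("s1",(368,388,203,217)),("s2",(360,378,155,170))):
    m=box(*r)&(f.max(2)<60); rep(n,m,0)
print("desk",np.nanmedian(P[box(285,330,150,185)],0), np.nanmedian(P[box(410,430,150,170)],0))
E
```

```text
cam 5-20 599 mean [459.8  77.6   9.5] med [444.   79.4   9. ] rect ((471.7419738769531, 73.8558349609375), (189.24429321289062, 167.0709686279297), 0.4724954068660736)
cam 50-75 104 mean [463.5  75.1  64.3] med [464.5  67.   64.5] rect ((463.2137756347656, 77.38123321533203), (65.31747436523438, 65.9146957397461), 76.44989776611328)
cam 78-100 251 mean [463.7  77.5  89.2] med [464.3  77.5  89.1] rect ((464.4531555175781, 77.28721618652344), (60.784217834472656, 60.65877151489258), 0.39634639024734497)
cam 120-175 92 mean [463.9  76.8 153.4] med [463.9  76.5 154.4] rect ((464.1463623046875, 77.224853515625), (59.68526840209961, 11.748848915100098), 64.06034851074219)
hook 5-20 632 mean [ 534.4 -422.1    9.3] med [ 532.5 -420.6    8.9] rect ((543.1898193359375, -428.85760498046875), (187.9984130859375, 178.40264892578125), 89.59925842285156)
hook 100-170 124 mean [ 523.3 -420.2  137.5] med [ 525.2 -421.2  139.1] rect ((517.2091064453125, -417.2904052734375), (13.335281372070312, 114.61529541015625), 68.28653717041016)
boxrim 152 mean [ 591.8 -152.7   52.8] med [ 590.9 -145.5   52.2] rect ((601.3370971679688, -145.20321655273438), (269.035400390625, 175.17971801757812), 12.280059814453125)
bundle 152 mean [ 578.1 -169.9   27.5] med [ 577.7 -170.1   27.9] rect ((577.6327514648438, -171.6361846923828), (26.431400299072266, 68.54830932617188), 82.42985534667969)
s1 86 mean [ 501.4 -172.8   15.6] med [ 501.  -172.8   15.7] rect ((501.11322021484375, -172.99179077148438), (25.94167137145996, 32.60860061645508), 5.141899585723877)
s2 81 mean [ 650.  -141.3   16.6] med [ 650.1 -141.2   16.2] rect ((650.017578125, -141.4596405029297), (25.466400146484375, 32.634979248046875), 10.093293190002441)
desk [635.13820466  56.3502924    0.9522655 ] [ 664.40737977 -311.31023635   -1.07486801]
```

View pics/crop1.png

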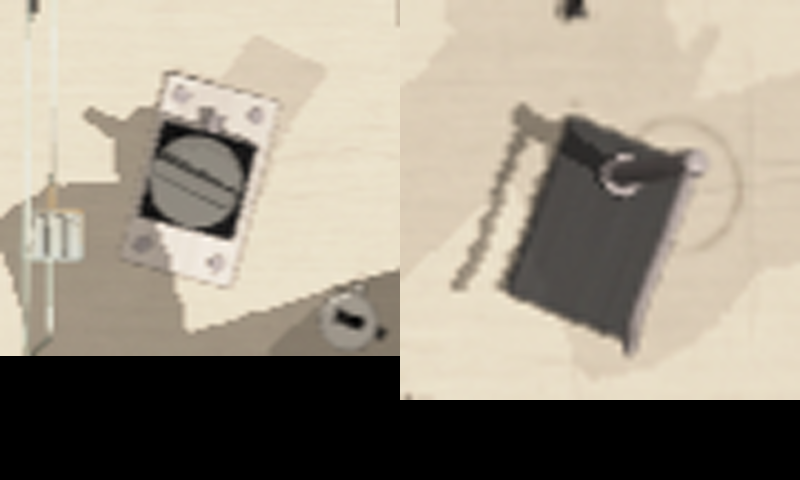

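The crop shows the grey cover centred at about (195,180) of the crop, its bar slanting from (160,155) to (240,190), on the white plate. The hook rod runs along the right edge, from the tip at (630,340) to the post top at (690,160). So the grey cover on the camera is confirmed, and the hook opens towards the robot. Next I fit the angles more finely.

```bash
python3 - <<'E'
from h import *
z=np.load("top.npz");P=z["P"];f=z["f"];Z=P[...,2]
def box(u0,u1,v0,v1):
    m=np.zeros((400,640),bool);m[v0:v1,u0:u1]=1;return m
def rect(Q): 
    Q=Q[~np.isnan(Q[:,2])][:,:2].astype(np.float32);r=cv2.minAreaRect(Q);
    vx,vy,*_=cv2.fitLine(Q,cv2.DIST_HUBER,0,.01,.01).ravel();return r,np.degrees(np.arctan2(vy,vx)),Q.mean(0)
def big(m):
    n,l,s,_=cv2.connectedComponentsWithStats(m.astype(np.uint8));return l==1+np.argmax(s[1:,4])
D=np.hypot(P[...,0]-464,P[...,1]-77)
m=big((D<90)&(Z>5.5)&(abs(P[...,1]-77)<70)); print("cam all",m.sum(),rect(P[m]))
sat=f.max(2).astype(int)-f.min(2); 
m2=big((D<90)&(Z>50)&(Z<200)); print("housing", rect(P[m2]))
m=(D<60)&(Z>140);print("bar",rect(P[m]),np.nanpercentile(Z[m],[5,50,95]))
m=(D<60)&(Z>85)&(Z<95);print("cap",cv2.minEnclosingCircle(P[m][:,:2].astype(np.float32)))
zs=np.load("scene.npz");
for n,A in(("top",P),("scene",zs["P"])):
    d=np.hypot(A[...,0]-515,A[...,1]+417);m=(d<80)&(A[...,2]>133)&(A[...,2]<165);Q=A[m];r=rect(Q);print(n,"rod",len(Q),r)
    h=np.radians(r[1]);h=h if np.cos(h)>0 else h+np.pi;e=np.array([np.cos(h),np.sin(h)]);s=Q[:,:2]@e;
    for lo in range(int(s.min()),int(s.max())+1,10):
        k=(s>=lo)&(s<lo+10)
        if k.any():print(lo,Q[k].mean(0).round(1),Q[k,2].max().round(1),end="; ")
    print(s.min(),s.max())
    m=big((d<95)&(A[...,2]>6)&(A[...,2]<14));print(n,"base",rect(A[m]))
A=zs["P"];d=np.hypot(A[...,0]-577,A[...,1]+170);m=(d<45)&(A[...,2]>24)&(A[...,2]<36);print("bundle scene",m.sum(),rect(A[m]))
d=np.hypot(P[...,0]-577,P[...,1]+170);m=(d<45)&(Z>22)&(Z<36);print("bundle top",m.sum(),rect(P[m]),np.median(Z[m]))
E
```

```text
cam all 1018 (((463.200927734375, 76.98590087890625), (84.48367309570312, 139.89727783203125), 74.59369659423828), np.float32(-13.417527), array([462.3476 ,  76.58272], dtype=float32))
housing (((463.2137756347656, 77.38123321533203), (65.31747436523438, 65.9146957397461), 76.44989776611328), np.float32(31.229372), array([463.6823 ,  76.77652], dtype=float32))
bar (((464.1463623046875, 77.224853515625), (59.68526840209961, 11.748848915100098), 64.06034851074219), np.float32(64.49529), array([463.5692 ,  76.67479], dtype=float32)) [150.12374555 154.5265768  158.87167649]
cap ((463.7991027832031, 77.22896575927734), 31.655046463012695)
top rod 107 (((516.2619018554688, -418.2535095214844), (10.844780921936035, 113.56780242919922), 68.28653717041016), np.float32(-20.296846), array([ 518.08453, -418.68448], dtype=float32))
572 [ 467.6 -399.1  147.9] 150.3; 582 [ 476.5 -401.9  142.3] 151.8; 592 [ 485.8 -406.6  138.8] 141.2; 602 [ 494.9 -410.4  138.2] 141.6; 612 [ 504.9 -413.8  137.6] 141.0; 622 [ 513.7 -417.4  138.4] 146.1; 632 [ 522.9 -420.6  139.3] 142.9; 642 [ 533.2 -425.6  139.6] 146.
[... 866 characters left out ...]
.   140.5] 144.6; 681 [ 561.7 -440.6  141.2] 145.9; 691 [ 568.4 -441.8  141.9] 146.5; 581.7021603196429 696.0010251528072
scene base (((535.1406860351562, -426.63287353515625), (77.22425842285156, 111.7017593383789), 68.39140319824219), np.float32(-38.307068), array([ 529.22064, -428.51315], dtype=float32))
bundle scene 186 (((579.86962890625, -172.5961456298828), (27.793792724609375, 70.49823760986328), 83.46218872070312), np.float32(-9.523388), array([ 579.21173, -174.11597], dtype=float32))
bundle top 137 (((577.9833374023438, -169.546875), (23.045778274536133, 68.95531463623047), 81.67062377929688), np.float32(-10.057232), array([ 579.1888 , -169.36388], dtype=float32)) 28.47796773911091
```

```bash
cat >> h.py <<'E'
def plan(x,y,z,ydeg=None):
    """remaining: yaw of tool y, az to turn (deg); then shift (cm) in the tool axes after that turn"""
    s=read_state();R=np.array(s["orientation"]);p=np.array(s["tool_pos"])
    cur=np.degrees(np.arctan2(R[1,1],R[0,1])); az=0 if ydeg is None else -((ydeg-cur+180)%360-180)
    R2=R@cv2.Rodrigues(np.radians([0,0,az]))[0]
    print("t",round(s["t"],2),"p",p.round(1),"yaw_y",cur.round(2),"z",R[:,2].round(4),"F",np.round(s["contact_force"],1),"w",round(s["width"],1),"grip",round(s["grip_force"],1),"q",np.round(s["joint_pos"],2))
    print("az",round(az,2),"shift cm",(R2.T@(np.array([x,y,z])-p)/10).round(2))
E
python3 -c "
from h import *
plan(464.5,77,240,-25.7)"
```

```text
t 0.1 p [ 251.9 -516.3  238.5] yaw_y -64.0 z [-6.0e-04  1.7e-03 -1.0e+00] F [-0.5 -0.3 -0.3] w 85.2 grip 0.0 q [-1.23  0.38  0.08  1.27  0.    1.46]
az -38.3 shift cm [ 6.268e+01 -6.570e+00 -6.000e-02]
```

{"name": "play_rows", "arguments": {
  "deltas": [
    {"az":-6.4,"jaw":4.5},
    {"az":-6.4},
    {"az":-6.4},
    {"az":-6.4},
    {"az":-6.4},
    {"az":-6.4}
  ]
}}

```text
invalid input at $.deltas[0]: expected keys x, y, z, ax, ay, az, jaw
```

```bash
python3 -c "
from h import *
plan(464.5,77,240,-25.7)"
```

```text
t 0.1 p [ 251.9 -516.3  238.5] yaw_y -64.0 z [-6.0e-04  1.7e-03 -1.0e+00] F [-0.5 -0.3 -0.3] w 85.2 grip 0.0 q [-1.23  0.38  0.08  1.27  0.    1.46]
az -38.3 shift cm [ 6.268e+01 -6.570e+00 -6.000e-02]
```

{"name": "play_rows", "arguments": {
  "deltas": [
    {"x":0,"y":0,"z":0,"ax":0,"ay":0,"az":-6.4,"jaw":4.5},
    {"x":0,"y":0,"z":0,"ax":0,"ay":0,"az":-6.4,"jaw":4.5},
    {"x":0,"y":0,"z":0,"ax":0,"ay":0,"az":-6.4,"jaw":4.5},
    {"x":0,"y":0,"z":0,"ax":0,"ay":0,"az":-6.4,"jaw":4.5},
    {"x":0,"y":0,"z":0,"ax":0,"ay":0,"az":-6.4,"jaw":4.5},
    {"x":0,"y":0,"z":0,"ax":0,"ay":0,"az":-6.3,"jaw":4.5}
  ]
}}

```text
t: 0.6
tool_pos: [252.0, -516.5, 238.7]
orientation: [[0.429, 0.903, -0.0], [0.903, -0.429, 0.001], [0.001, -0.001, -1.0]]
contact_force: [-0.3, -0.4, -0.2]
width: 45.0
grip_force: 0.0
```

{"name": "play_rows", "arguments": {
  "deltas": [
    {"x":3.1,"y":-0.3,"z":0,"ax":0,"ay":0,"az":0,"jaw":4.5},
    {"x":3.1,"y":-0.3,"z":0,"ax":0,"ay":0,"az":0,"jaw":4.5},
    {"x":3.1,"y":-0.3,"z":0,"ax":0,"ay":0,"az":0,"jaw":4.5},
    {"x":3.1,"y":-0.3,"z":0,"ax":0,"ay":0,"az":0,"jaw":4.5},
    {"x":3.1,"y":-0.3,"z":0,"ax":0,"ay":0,"az":0,"jaw":4.5},
    {"x":3.1,"y":-0.3,"z":0,"ax":0,"ay":0,"az":0,"jaw":4.5},
    {"x":3.1,"y":-0.3,"z":0,"ax":0,"ay":0,"az":0,"jaw":4.5},
    {"x":3.1,"y":-0.3,"z":0,"ax":0,"ay":0,"az":0,"jaw":4.5},
    {"x":3.1,"y":-0.3,"z":0,"ax":0,"ay":0,"az":0,"jaw":4.5},
    {"x":3.1,"y":-0.3,"z":0,"ax":0,"ay":0,"az":0,"jaw":4.5}
  ]
}}

```text
t: 1.43
tool_pos: [359.4, -222.8, 239.0]
orientation: [[0.434, 0.901, -0.0], [0.901, -0.434, 0.0], [0.0, -0.001, -1.0]]
contact_force: [0.7, -0.3, 0.1]
width: 44.9
grip_force: 0.0
```

```bash
python3 -c "
from h import *
plan(464.5,77,240,-25.7)"
```

```text
t 1.43 p [ 359.4 -222.8  239. ] yaw_y -25.72 z [-4.e-04  4.e-04 -1.e+00] F [ 0.7 -0.3  0.1] w 44.9 grip 0.0 q [-0.71  0.07 -0.31  1.19  0.    1.31]
az -0.02 shift cm [31.57 -3.53 -0.09]
```

Tracking is accurate. I continue to above the cover.

{"name": "play_rows", "arguments": {
  "deltas": [
    {"x":3.1,"y":-0.36,"z":0,"ax":0,"ay":0,"az":0,"jaw":4.5},
    {"x":3.1,"y":-0.36,"z":0,"ax":0,"ay":0,"az":0,"jaw":4.5},
    {"x":3.1,"y":-0.36,"z":0,"ax":0,"ay":0,"az":0,"jaw":4.5},
    {"x":3.1,"y":-0.36,"z":0,"ax":0,"ay":0,"az":0,"jaw":4.5},
    {"x":3.1,"y":-0.36,"z":0,"ax":0,"ay":0,"az":0,"jaw":4.5},
    {"x":3.1,"y":-0.36,"z":0,"ax":0,"ay":0,"az":0,"jaw":4.5},
    {"x":3.1,"y":-0.36,"z":0,"ax":0,"ay":0,"az":0,"jaw":4.5},
    {"x":3.1,"y":-0.36,"z":0,"ax":0,"ay":0,"az":0,"jaw":4.5},
    {"x":3.1,"y":-0.36,"z":0,"ax":0,"ay":0,"az":0,"jaw":4.5},
    {"x":3.1,"y":-0.3,"z":0,"ax":0,"ay":0,"az":0,"jaw":4.5},
    {"x":0,"y":0,"z":0,"ax":0,"ay":0,"az":0,"jaw":4.5},
    {"x":0,"y":0,"z":0,"ax":0,"ay":0,"az":0,"jaw":4.5}
  ]
}}

```text
t: 2.43
tool_pos: [461.9, 71.3, 238.8]
orientation: [[0.431, 0.902, -0.001], [0.902, -0.431, -0.0], [-0.001, -0.001, -1.0]]
contact_force: [0.5, -0.3, 1.1]
width: 45.0
grip_force: 0.0
```

```bash
python3 - <<'E'
from h import *
plan(464.5,77,144,-25.7); print("tip",tip_extent if not callable(tip_extent) else tip_extent())
for n in ("scene","top"):
    d=cam(n);uv=cv2.projectPoints((np.array([[464.5,77,156.],[464,77,66],[464.5,77,232]])-d["o"])@d["R"],np.zeros(3),np.zeros(3),d["K"],d["D"])[0].reshape(-1,2);print(n,uv.round(0).tolist())
    if n=="scene":
        P=cloud(d);m=(np.hypot(P[...,0]-464,P[...,1]-77)<45)&(P[...,2]>140)&(P[...,2]<162);Q=P[m][:,:2].astype(np.float32);print(len(Q),len(Q)>5 and cv2.minAreaRect(Q))
        u,v=uv[0].astype(int);c=d["frame"][max(0,v-60):v+60,max(0,u-80):u+80,::-1];cv2.imwrite("pics/c2.png",cv2.resize(c,None,fx=5,fy=5,interpolation=2))
E
```

```text
t 2.43 p [461.9  71.3 238.8] yaw_y -25.52 z [-1.1e-03 -4.0e-04 -1.0e+00] F [ 0.5 -0.3  1.1] w 45.0 grip 0.0 q [ 0.02  0.16 -0.21  1.2  -0.    2.03]
az 0.18 shift cm [ 0.63 -0.    9.48]
tip 8.0
scene [[293.0, 177.0], [295.0, 201.0], [292.0, 155.0]]
71 ((465.7427673339844, 75.56147003173828), (61.535926818847656, 11.957247734069824), 65.41748046875)
top [[298.0, 220.0], [299.0, 220.0], [297.0, 221.0]]
```

View pics/c2.png

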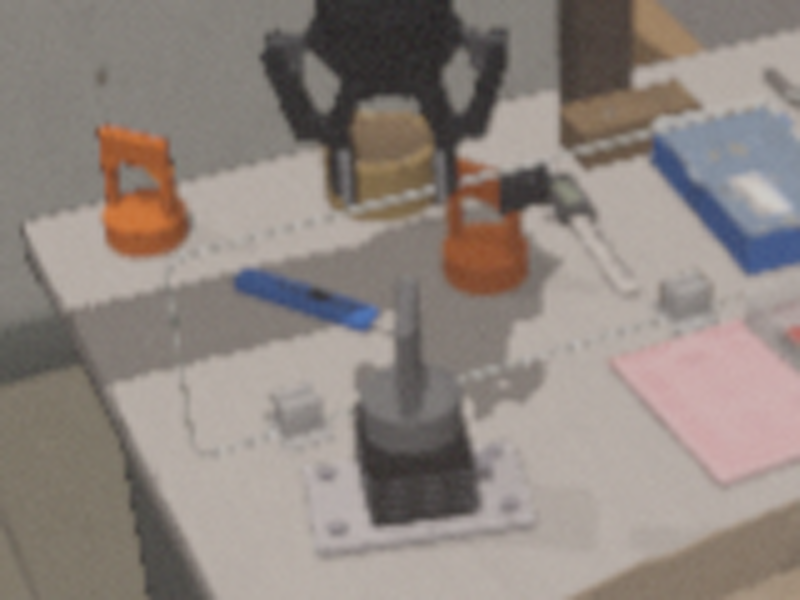

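The crop shows the open jaws (340–460,170) squarely above the grey cover's bar (408,300). The two orange ones, at (145,190) and (485,225), stay away from the path. I descend and grip.

{"name": "play_rows", "arguments": {
  "deltas": [
    {"x":0.5,"y":0.05,"z":1.5,"ax":0,"ay":0,"az":0,"jaw":4.5},
    {"x":0,"y":0,"z":2.0,"ax":0,"ay":0,"az":0,"jaw":4.5},
    {"x":0,"y":0,"z":2.0,"ax":0,"ay":0,"az":0,"jaw":4.5},
    {"x":0,"y":0,"z":2.0,"ax":0,"ay":0,"az":0,"jaw":4.5},
    {"x":0,"y":0,"z":1.0,"ax":0,"ay":0,"az":0,"jaw":4.5},
    {"x":0,"y":0,"z":0.9,"ax":0,"ay":0,"az":0,"jaw":4.5},
    {"x":0,"y":0,"z":0,"ax":0,"ay":0,"az":0,"jaw":4.5}
  ]
}}

```text
t: 3.12
tool_pos: [463.0, 73.3, 143.6]
orientation: [[0.435, 0.9, -0.003], [0.9, -0.435, -0.0], [-0.002, -0.003, -1.0]]
contact_force: [0.3, 0.4, 0.9]
width: 44.9
grip_force: 0.0
```

```bash
python3 -c "
from h import *
plan(465,76.3,144.5,-25.4)"
```

```text
t 3.12 p [463.   73.3 143.6] yaw_y -25.82 z [-3.4e-03 -4.0e-04 -1.0e+00] F [0.3 0.4 0.9] w 44.9 grip 0.0 q [ 0.02  0.22 -0.39  0.96 -0.    2.04]
az -0.42 shift cm [ 0.36  0.05 -0.09]
```

{"name": "play_rows", "arguments": {
  "deltas": [
    {"x":0,"y":0,"z":0,"ax":0,"ay":0,"az":0,"jaw":0.6},
    {"x":0,"y":0,"z":0,"ax":0,"ay":0,"az":0,"jaw":0.6},
    {"x":0,"y":0,"z":0,"ax":0,"ay":0,"az":0,"jaw":0.6},
    {"x":0,"y":0,"z":0,"ax":0,"ay":0,"az":0,"jaw":0.6},
    {"x":0,"y":0,"z":0,"ax":0,"ay":0,"az":0,"jaw":0.6},
    {"x":0,"y":0,"z":0,"ax":0,"ay":0,"az":0,"jaw":0.6}
  ],
  "grip_force": 40
}}

```text
t: 3.62
tool_pos: [465.3, 74.4, 146.1]
orientation: [[0.434, 0.901, 0.002], [0.901, -0.434, -0.0], [0.0, 0.002, -1.0]]
contact_force: [-0.4, -0.6, 4.7]
width: 10.9
grip_force: 44.0
```

```bash
python3 -c "
from h import *
plan(465,76.3,144.5,-25.4)"
```

```text
t 3.62 p [465.3  74.4 146.1] yaw_y -25.7 z [ 1.7e-03 -4.0e-04 -1.0e+00] F [-0.4 -0.6  4.7] w 10.9 grip 44.0 q [ 0.02  0.22 -0.38  0.96 -0.    2.04]
az -0.3 shift cm [ 0.16 -0.11  0.16]
```

{"name": "play_rows", "arguments": {
  "deltas": [
    {"x":0,"y":0,"z":-0.5,"ax":0,"ay":0,"az":0,"jaw":0.6},
    {"x":0,"y":0,"z":-1.0,"ax":0,"ay":0,"az":0,"jaw":0.6},
    {"x":0,"y":0,"z":-1.5,"ax":0,"ay":0,"az":0,"jaw":0.6},
    {"x":0,"y":0,"z":-1.5,"ax":0,"ay":0,"az":0,"jaw":0.6},
    {"x":0,"y":0,"z":-1.5,"ax":0,"ay":0,"az":0,"jaw":0.6},
    {"x":0,"y":0,"z":0,"ax":0,"ay":0,"az":0,"jaw":0.6}
  ],
  "grip_force": 50
}}

```text
t: 4.12
tool_pos: [466.3, 74.7, 208.1]
orientation: [[0.433, 0.901, 0.005], [0.901, -0.433, 0.0], [0.002, 0.004, -1.0]]
contact_force: [0.5, 0.6, -1.0]
width: 11.1
grip_force: 49.8
```

```bash
python3 - <<'E'
from h import *
d=cam("scene");P=cloud(d);s=read_state();p=s["tool_pos"]
m=(np.hypot(P[...,0]-p[0],P[...,1]-p[1])<50)&(P[...,2]>100)&(P[...,2]<150);Q=P[m]
print("cap pts",len(Q),Q.mean(0),np.percentile(Q[:,2],[1,10,50,90]),"expected rim z",p[2]-80)
g=d["frame"].astype(int)[m];print(g.mean(0))
plan(497.4-92*.928,-411.4+92*.371,210,-21.8)
d=cam("top");np.savez("top2.npz",P=cloud(d),f=d["frame"])
E
```

```text
cap pts 118 [460.65879393  55.19635502 140.33575096] [129.64235812 131.37169763 140.72321355 147.93430972] expected rim z 126.56091602544308
[94.69491525 90.69491525 89.42372881]
t 4.17 p [465.8  74.6 206.6] yaw_y -25.69 z [ 3.2e-03  1.0e-04 -1.0e+00] F [-0.2 -0.3 -1.8] w 11.0 grip 49.8 q [ 0.02  0.18 -0.27  1.12  0.    2.04]
az -3.89 shift cm [-43.95  11.79  -0.36]
```

{"name": "play_rows", "arguments": {
  "deltas": [
    {"x":-1.5,"y":0.4,"z":0,"ax":0,"ay":0,"az":-2.0,"jaw":0.6},
    {"x":-2.5,"y":0.6,"z":0,"ax":0,"ay":0,"az":-1.9,"jaw":0.6},
    {"x":-3.0,"y":0.8,"z":0,"ax":0,"ay":0,"az":0,"jaw":0.6},
    {"x":-3.0,"y":0.8,"z":0,"ax":0,"ay":0,"az":0,"jaw":0.6},
    {"x":-3.0,"y":0.8,"z":0,"ax":0,"ay":0,"az":0,"jaw":0.6},
    {"x":-3.0,"y":0.8,"z":0,"ax":0,"ay":0,"az":0,"jaw":0.6},
    {"x":-3.0,"y":0.8,"z":0,"ax":0,"ay":0,"az":0,"jaw":0.6},
    {"x":-3.0,"y":0.8,"z":0,"ax":0,"ay":0,"az":0,"jaw":0.6},
    {"x":-3.0,"y":0.8,"z":0,"ax":0,"ay":0,"az":0,"jaw":0.6},
    {"x":-3.0,"y":0.8,"z":0,"ax":0,"ay":0,"az":0,"jaw":0.6},
    {"x":-3.0,"y":0.8,"z":0,"ax":0,"ay":0,"az":0,"jaw":0.6},
    {"x":-3.0,"y":0.8,"z":0,"ax":0,"ay":0,"az":0,"jaw":0.6}
  ]
}}

```text
t: 5.22
tool_pos: [418.9, -275.2, 203.8]
orientation: [[0.372, 0.928, -0.002], [0.928, -0.372, 0.002], [0.001, -0.002, -1.0]]
contact_force: [0.8, 0.3, -1.0]
width: 10.8
grip_force: 49.7
```

{"name": "play_rows", "arguments": {
  "deltas": [
    {"x":-3.0,"y":0.8,"z":0,"ax":0,"ay":0,"az":0,"jaw":0.6},
    {"x":-3.0,"y":0.8,"z":0,"ax":0,"ay":0,"az":0,"jaw":0.6},
    {"x":-2.0,"y":0.5,"z":0,"ax":0,"ay":0,"az":0,"jaw":0.6},
    {"x":-1.0,"y":0.3,"z":0,"ax":0,"ay":0,"az":0,"jaw":0.6},
    {"x":0,"y":0,"z":0,"ax":0,"ay":0,"az":0,"jaw":0.6},
    {"x":0,"y":0,"z":0,"ax":0,"ay":0,"az":0,"jaw":0.6},
    {"x":0,"y":0,"z":0,"ax":0,"ay":0,"az":0,"jaw":0.6}
  ]
}}

```text
t: 5.8
tool_pos: [408.8, -365.1, 204.8]
orientation: [[0.37, 0.929, -0.001], [0.929, -0.37, 0.002], [0.001, -0.001, -1.0]]
contact_force: [-0.1, 1.0, -0.1]
width: 11.3
grip_force: 49.7
```

```bash
python3 - <<'E'
from h import *
plan(497.4-92*.928,-411.4+92*.371,178,-21.8)
z=np.load("top2.npz");d=cam("scene");cv2.imwrite("pics/c3.png",cv2.resize(d["frame"][220:400,300:460,::-1],None,fx=3.3,fy=3.3,interpolation=2))
for n,D in(("scene",d),("top",cam("top"))):
    P=cloud(D);p=read_state()["tool_pos"];m=(np.hypot(P[...,0]-p[0],P[...,1]-p[1])<60)&(P[...,2]>100)&(P[...,2]<p[2]-20);Q=P[m]
    if len(Q)>20: print(n,len(Q),np.percentile(Q[:,2],[1,50,99]).round(1),cv2.minAreaRect(Q[:,:2].astype(np.float32)))
E
```

```text
t 5.8 p [ 408.8 -365.1  204.8] yaw_y -21.73 z [-8.0e-04  1.7e-03 -1.0e+00] F [-0.1  1.  -0.1] w 11.3 grip 49.7 q [-0.85  0.34 -0.07  1.17  0.    1.11]
az 0.07 shift cm [-1.01  0.75  2.67]
scene 623 [126.8 148.9 181. ] ((408.4246826171875, -363.54095458984375), (61.23213577270508, 61.21350860595703), 53.67273712158203)
top 262 [129.9 147.1 181.5] ((409.7921447753906, -355.11846923828125), (54.93557357788086, 60.83345413208008), 74.04876708984375)
```

View pics/c3.png

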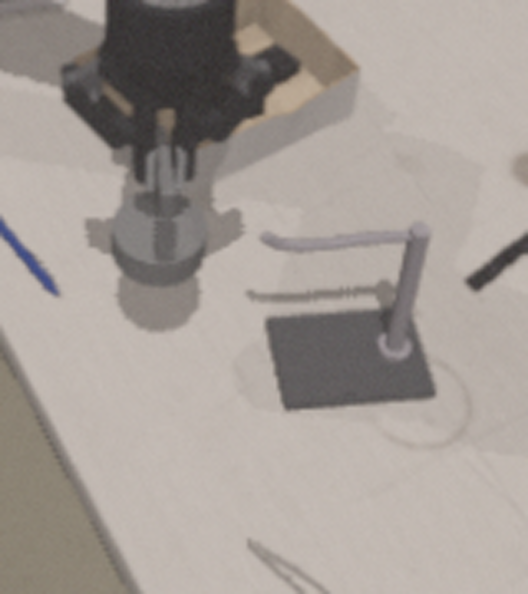

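The crop shows the cover held level at (160,220) before the hook. The tip is at (268,240) and the post at (420,235), on the far side as measured.

{"name": "play_rows", "arguments": {
  "deltas": [
    {"x":-1.0,"y":0.6,"z":1.3,"ax":0,"ay":0,"az":0,"jaw":0.6},
    {"x":-0.1,"y":0.25,"z":1.4,"ax":0,"ay":0,"az":0,"jaw":0.6},
    {"x":0,"y":0,"z":0,"ax":0,"ay":0,"az":0,"jaw":0.6},
    {"x":0,"y":0,"z":0,"ax":0,"ay":0,"az":0,"jaw":0.6},
    {"x":0,"y":0,"z":0,"ax":0,"ay":0,"az":0,"jaw":0.6}
  ]
}}

```text
t: 6.32
tool_pos: [412.7, -379.9, 178.3]
orientation: [[0.371, 0.929, -0.0], [0.929, -0.371, 0.0], [0.0, -0.0, -1.0]]
contact_force: [-1.1, -0.4, -0.6]
width: 10.4
grip_force: 49.7
```

```bash
python3 -c "
from h import *
plan(498,-413,178,-21.8)"
```

```text
t 6.32 p [ 412.7 -379.9  178.3] yaw_y -21.78 z [-3.e-04  3.e-04 -1.e+00] F [-1.1 -0.4 -0.6] w 10.4 grip 49.7 q [-0.86  0.37 -0.09  1.11 -0.    1.09]
az 0.02 shift cm [0.09 9.15 0.03]
```

Slide on along the hook (+y of the tool), checking force.

{"name": "play_rows", "arguments": {
  "deltas": [
    {"x":0.1,"y":1.0,"z":0,"ax":0,"ay":0,"az":0,"jaw":0.6},
    {"x":0,"y":1.5,"z":0,"ax":0,"ay":0,"az":0,"jaw":0.6},
    {"x":0,"y":1.5,"z":0,"ax":0,"ay":0,"az":0,"jaw":0.6},
    {"x":0,"y":1.5,"z":0,"ax":0,"ay":0,"az":0,"jaw":0.6},
    {"x":0,"y":0,"z":0,"ax":0,"ay":0,"az":0,"jaw":0.6}
  ]
}}

```text
t: 6.73
tool_pos: [466.6, -400.8, 179.1]
orientation: [[0.37, 0.929, 0.003], [0.929, -0.37, -0.002], [-0.001, 0.003, -1.0]]
contact_force: [-0.4, -0.1, -1.2]
width: 11.0
grip_force: 49.7
```

{"name": "play_rows", "arguments": {
  "deltas": [
    {"x":0,"y":1.5,"z":0,"ax":0,"ay":0,"az":0,"jaw":0.6},
    {"x":0,"y":1.5,"z":0,"ax":0,"ay":0,"az":0,"jaw":0.6},
    {"x":0,"y":0.6,"z":0,"ax":0,"ay":0,"az":0,"jaw":0.6},
    {"x":0,"y":0,"z":0,"ax":0,"ay":0,"az":0,"jaw":0.6},
    {"x":0,"y":0,"z":0,"ax":0,"ay":0,"az":0,"jaw":0.6}
  ]
}}

```text
t: 7.15
tool_pos: [497.2, -412.9, 178.5]
orientation: [[0.371, 0.929, -0.0], [0.929, -0.371, -0.0], [-0.0, -0.0, -1.0]]
contact_force: [-0.4, -0.2, -1.0]
width: 10.8
grip_force: 49.7
```

```bash
python3 - <<'E'
from h import *
plan(498,-413,156,-21.8)
d=cam("scene");cv2.imwrite("pics/c4.png",cv2.resize(d["frame"][250:370,330:470,::-1],None,fx=5,fy=5,interpolation=2))
E
```

```text
t 7.15 p [ 497.2 -412.9  178.5] yaw_y -21.79 z [-5.e-04 -1.e-04 -1.e+00] F [-0.4 -0.2 -1. ] w 10.8 grip 49.7 q [-0.79  0.55  0.19  1.21 -0.    1.16]
az 0.01 shift cm [0.02 0.08 2.25]
```

View pics/c4.png

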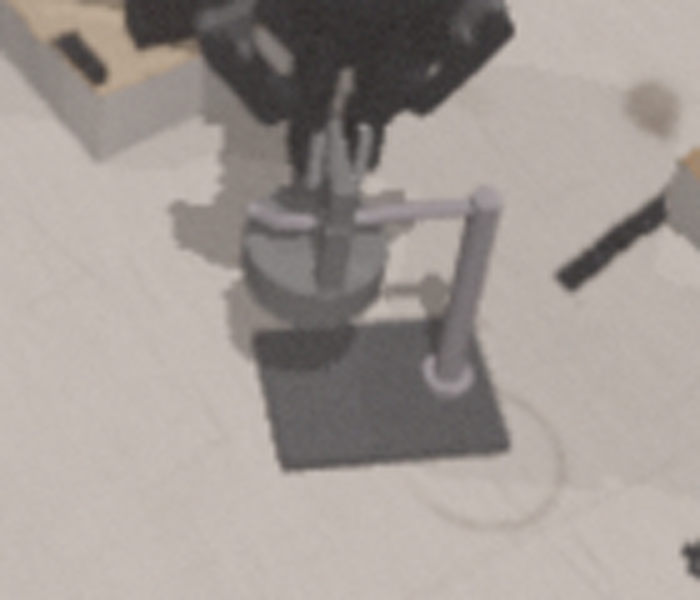

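The rod (250→490, row 210) goes through the loop, with the bar at (335,200). I lower until it touches.

{"name": "play_rows", "arguments": {
  "deltas": [
    {"x":0,"y":0,"z":0.8,"ax":0,"ay":0,"az":0,"jaw":0.6},
    {"x":0,"y":0,"z":0.8,"ax":0,"ay":0,"az":0,"jaw":0.6},
    {"x":0,"y":0,"z":0.4,"ax":0,"ay":0,"az":0,"jaw":0.6},
    {"x":0,"y":0,"z":0,"ax":0,"ay":0,"az":0,"jaw":0.6},
    {"x":0,"y":0,"z":0,"ax":0,"ay":0,"az":0,"jaw":0.6}
  ]
}}

```text
t: 7.62
tool_pos: [497.0, -412.6, 157.6]
orientation: [[0.371, 0.928, -0.001], [0.928, -0.371, 0.001], [0.001, -0.001, -1.0]]
contact_force: [-0.5, -0.8, -0.3]
width: 11.0
grip_force: 49.7
```

{"name": "play_rows", "arguments": {
  "deltas": [
    {"x":0,"y":0,"z":0.1,"ax":0,"ay":0,"az":0,"jaw":0.6},
    {"x":0,"y":0,"z":0.1,"ax":0,"ay":0,"az":0,"jaw":0.6},
    {"x":0,"y":0,"z":0,"ax":0,"ay":0,"az":0,"jaw":0.6}
  ]
}}

```text
t: 7.87
tool_pos: [497.6, -413.1, 156.3]
orientation: [[0.371, 0.928, 0.0], [0.928, -0.371, -0.0], [-0.0, 0.0, -1.0]]
contact_force: [0.7, -0.2, -1.1]
width: 10.8
grip_force: 49.7
```

{"name": "play_rows", "arguments": {
  "deltas": [
    {"x":0,"y":0,"z":0.1,"ax":0,"ay":0,"az":0,"jaw":0.6},
    {"x":0,"y":0,"z":0,"ax":0,"ay":0,"az":0,"jaw":0.6}
  ]
}}

```text
t: 8.03
tool_pos: [497.8, -413.2, 156.0]
orientation: [[0.371, 0.928, 0.001], [0.928, -0.371, -0.001], [-0.0, 0.001, -1.0]]
contact_force: [-0.3, 0.5, 1.6]
width: 10.6
grip_force: 50.2
```

{"name": "play_rows", "arguments": {
  "deltas": [
    {"x":0,"y":0,"z":0.1,"ax":0,"ay":0,"az":0,"jaw":0.6},
    {"x":0,"y":0,"z":0,"ax":0,"ay":0,"az":0,"jaw":0.6}
  ]
}}

```text
t: 8.2
tool_pos: [497.8, -413.2, 155.9]
orientation: [[0.371, 0.929, 0.001], [0.929, -0.371, -0.001], [-0.001, 0.001, -1.0]]
contact_force: [-0.9, 1.3, 7.0]
width: 10.5
grip_force: 50.9
```

{"name": "play_rows", "arguments": {
  "deltas": [
    {"x":0,"y":0,"z":-0.1,"ax":0,"ay":0,"az":0,"jaw":1.3},
    {"x":0,"y":0,"z":0,"ax":0,"ay":0,"az":0,"jaw":1.6},
    {"x":0,"y":0,"z":0,"ax":0,"ay":0,"az":0,"jaw":2.2},
    {"x":0,"y":0,"z":0,"ax":0,"ay":0,"az":0,"jaw":2.8},
    {"x":0,"y":0,"z":0,"ax":0,"ay":0,"az":0,"jaw":3.0},
    {"x":0,"y":0,"z":0,"ax":0,"ay":0,"az":0,"jaw":3.0}
  ]
}}

```text
t: 8.7
tool_pos: [497.6, -413.0, 155.1]
orientation: [[0.371, 0.928, -0.0], [0.928, -0.371, 0.0], [0.0, -0.0, -1.0]]
contact_force: [0.2, 0.2, 0.1]
width: 29.8
grip_force: 0.0
```

{"name": "play_rows", "arguments": {
  "deltas": [
    {"x":0,"y":0,"z":-0.5,"ax":0,"ay":0,"az":0,"jaw":3.0},
    {"x":0,"y":0,"z":-1.0,"ax":0,"ay":0,"az":0,"jaw":3.0},
    {"x":0,"y":0,"z":-1.5,"ax":0,"ay":0,"az":0,"jaw":3.0},
    {"x":0,"y":0,"z":-2.0,"ax":0,"ay":0,"az":0,"jaw":3.0},
    {"x":0,"y":0,"z":-2.0,"ax":0,"ay":0,"az":0,"jaw":3.0},
    {"x":0,"y":0,"z":-2.0,"ax":0,"ay":0,"az":0,"jaw":3.0},
    {"x":0,"y":0,"z":0,"ax":0,"ay":0,"az":0,"jaw":5.0}
  ]
}}

```text
t: 9.28
tool_pos: [499.2, -414.6, 251.3]
orientation: [[0.371, 0.928, 0.006], [0.928, -0.371, -0.006], [-0.004, 0.008, -1.0]]
contact_force: [-0.1, -0.8, 0.9]
width: 40.8
grip_force: 0.0
```

```bash
python3 - <<'E'
from h import *
plan(579,-171,120,81.5)
d=cam("scene");P=cloud(d);np.savez("s3.npz",P=P,f=d["frame"]);t=cam("top");T=cloud(t);np.savez("t3.npz",P=T,f=t["frame"])
a=cv2.resize(d["frame"][250:370,330:470,::-1],(560,480),interpolation=2);cv2.imwrite("pics/c5.png",a)
def rect(Q): return cv2.minAreaRect(Q[:,:2].astype(np.float32))
for n,A in(("scene",P),("top",T)):
    r=np.hypot(A[...,0]-464.5,A[...,1]-76.5)
    big=lambda m:(lambda l,s:l==1+np.argmax(s[1:,4]))(*cv2.connectedComponentsWithStats(m.astype(np.uint8))[1:3])
    m=big((r<88)&(A[...,2]>5.5)&(abs(A[...,1]-77)<75));print(n,"cam",m.sum(),rect(A[m]))
    m=(r<33)&(A[...,2]>74)&(A[...,2]<95);print(n,"barrel",m.sum(),rect(A[m]),A[m].mean(0),cv2.minEnclosingCircle(A[m][:,:2].astype(np.float32)))
    d2=np.hypot(A[...,0]-579,A[...,1]+171);m=(d2<45)&(A[...,2]>22)&(A[...,2]<36);print("bundle",m.sum(),rect(A[m]) if m.any() else 0)
E
```

```text
t 9.28 p [ 499.2 -414.6  251.3] yaw_y -21.8 z [ 0.0062 -0.0063 -1.    ] F [-0.1 -0.8  0.9] w 40.8 grip 0.0 q [-0.79  0.53  0.35  1.38 -0.    1.16]
az -103.3 shift cm [-4.2  25.35 13.02]
scene cam 1078 ((466.2778625488281, 76.05224609375), (93.9335708618164, 139.60462951660156), 75.28253936767578)
scene barrel 159 ((467.3388977050781, 76.32759094238281), (47.977115631103516, 46.20573425292969), 67.70745849609375) [465.12760897  73.33600043  83.13450767] ((466.5520935058594, 76.46517944335938), 25.322553634643555)
bundle 186 ((578.5902709960938, -171.7060546875), (27.464853286743164, 67.7518081665039), 78.88790130615234)
top cam 1044 ((463.6224670410156, 79.2427978515625), (86.17035675048828, 143.2127227783203), 78.77439880371094)
top barrel 200 ((463.3439025878906, 76.87306213378906), (47.21696853637695, 47.12492370605469), 80.35140228271484) [463.32258861  76.92183379  81.94527098] ((461.319580078125, 74.70845794677734), 27.364383697509766)
bundle 134 ((577.4337158203125, -169.99673461914062), (23.283300399780273, 69.25951385498047), 80.28489685058594)
```

View pics/c5.png

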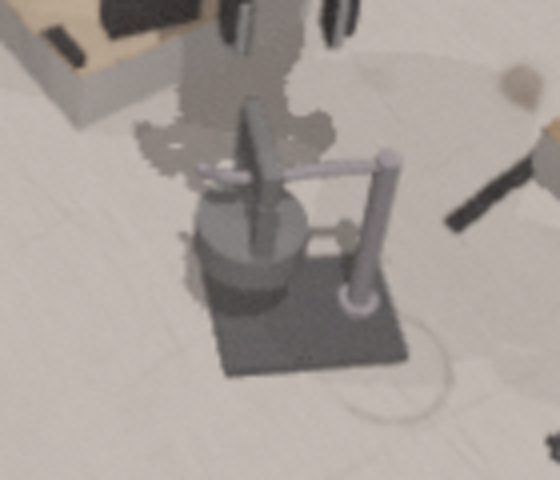

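The crop shows the cover hanging on the hook by its loop (bar at (255,140), rod at row 175), freed from the jaws. Next is the bundle: turn first, and narrow the jaws.

{"name": "play_rows", "arguments": {
  "deltas": [
    {"x":0,"y":0,"z":0,"ax":0,"ay":0,"az":-6.8,"jaw":4.2},
    {"x":0,"y":0,"z":0,"ax":0,"ay":0,"az":-6.8,"jaw":4.2},
    {"x":0,"y":0,"z":0,"ax":0,"ay":0,"az":-6.8,"jaw":4.2},
    {"x":0,"y":0,"z":0,"ax":0,"ay":0,"az":-6.8,"jaw":4.2},
    {"x":0,"y":0,"z":0,"ax":0,"ay":0,"az":-6.8,"jaw":4.2},
    {"x":0,"y":0,"z":0,"ax":0,"ay":0,"az":-6.8,"jaw":4.2},
    {"x":0,"y":0,"z":0,"ax":0,"ay":0,"az":-6.8,"jaw":4.2},
    {"x":0,"y":0,"z":0,"ax":0,"ay":0,"az":-6.8,"jaw":4.2},
    {"x":0,"y":0,"z":0,"ax":0,"ay":0,"az":-6.8,"jaw":4.2},
    {"x":0,"y":0,"z":0,"ax":0,"ay":0,"az":-6.8,"jaw":4.2},
    {"x":0,"y":0,"z":0,"ax":0,"ay":0,"az":-6.8,"jaw":4.2},
    {"x":0,"y":0,"z":0,"ax":0,"ay":0,"az":-6.8,"jaw":4.2}
  ]
}}

```text
t: 10.38
tool_pos: [497.0, -412.5, 243.8]
orientation: [[-0.867, 0.498, -0.002], [0.498, 0.867, 0.002], [0.003, 0.001, -1.0]]
contact_force: [-1.2, 0.4, 0.5]
width: 41.7
grip_force: 0.0
```

{"name": "play_rows", "arguments": {
  "deltas": [
    {"x":0,"y":0,"z":0,"ax":0,"ay":0,"az":-6.8,"jaw":4.2},
    {"x":0,"y":0,"z":0,"ax":0,"ay":0,"az":-6.8,"jaw":4.2},
    {"x":0,"y":0,"z":0,"ax":0,"ay":0,"az":-6.8,"jaw":4.2},
    {"x":0,"y":0,"z":0,"ax":0,"ay":0,"az":0,"jaw":4.2},
    {"x":0,"y":0,"z":0,"ax":0,"ay":0,"az":0,"jaw":4.2}
  ]
}}

```text
t: 10.8
tool_pos: [497.1, -412.6, 244.2]
orientation: [[-0.985, 0.173, -0.001], [0.173, 0.985, 0.001], [0.002, 0.001, -1.0]]
contact_force: [-0.5, -0.2, -0.5]
width: 42.0
grip_force: 0.0
```

```bash
python3 - <<'E'
from h import *
plan(578.5,-170.8,120,80.7)
for n in("s3","t3"):
    z=np.load(n+".npz");P=z["P"];f=z["f"]
    m=(abs(P[...,2]-56)<5)&(abs(P[...,0]-577)<130)&(abs(P[...,1]+155)<100);print("rim",m.sum(),cv2.minAreaRect(P[m][:,:2].astype(np.float32)))
    m=(f.max(2)<70)&(abs(P[...,0]-578)<60)&(abs(P[...,1]+171)<40)&(P[...,2]>15)&(P[...,2]<36);Q=P[m];print("b",m.sum(),cv2.minAreaRect(Q[:,:2].astype(np.float32)),np.percentile(Q[:,2],[10,50,90]))
# plate white yaw via top image
z=np.load("t3.npz");P=z["P"];f=z["f"].astype(int)
r=np.hypot(P[...,0]-464.5,P[...,1]-76.5)
for n in("s3","t3"):
    z=np.load(n+".npz");P=z["P"];r=np.hypot(P[...,0]-464.5,P[...,1]-76.5)
    m=((r<88)&(P[...,2]>5)&(abs(P[...,1]-77)<68)).astype(np.uint8);m=cv2.morphologyEx(m,cv2.MORPH_OPEN,np.ones((5,5)));Q=P[m>0]
    print(n,"plate",cv2.minAreaRect(Q[:,:2].astype(np.float32)))
    # sides: fit points by camera-frame y extremes along x bins
    for a0 in(-14.,):
        a=np.radians(a0);e=np.array([np.cos(a),np.sin(a)]);nn=np.array([-e[1],e[0]]);q=Q[:,:2]-[464.5,76.5];s=q@e;w=q@nn
        for sg in(1,-1):
            b=[(c,np.sort((sg*w)[abs(s-c)<4])[-3:].mean()) for c in range(-60,61,6) if (abs(s-c)<4).sum()>6]
            b=np.array(b);k=abs(b[:,1]-np.median(b[:,1]))<5;k=np.polyfit(b[k,0],b[k,1],1);print(sg,"yaw",a0+sg*np.degrees(np.arctan(k[0])),"half",k[1])
E
```

```text
t 10.8 p [ 497.1 -412.6  244.2] yaw_y 80.03 z [-0.0014  0.0014 -1.    ] F [-0.5 -0.2 -0.5] w 42.0 grip 0.0 q [-0.79  0.53  0.34  1.38 -0.   -0.62]
az -0.67 shift cm [-4.14 25.16 12.44]
rim 244 ((576.5294189453125, -159.61972045898438), (207.9326629638672, 152.47134399414062), 6.435982704162598)
b 196 ((578.2210693359375, -174.74591064453125), (24.016653060913086, 66.5892562866211), 83.02294921875) [17.92748115 29.65948165 33.31188841]
rim 79 ((576.41845703125, -158.5919647216797), (210.89193725585938, 150.10287475585938), 5.942075252532959)
b 146 ((577.5003051757812, -170.27249145507812), (22.84328842163086, 69.31317138671875), 81.85953521728516) [20.52005394 28.11320941 33.11888013]
s3 plate ((466.02587890625, 76.39656829833984), (89.40898132324219, 140.4199981689453), 73.18364715576172)
1 yaw -14.010043496354216 half 33.17428382660976
-1 yaw -14.415256847765251 half 39.03682378694042
t3 plate ((464.4289245605469, 78.27235412597656), (81.58319091796875, 132.477294921875), 78.0232925415039)
1 yaw -13.31281594007764 half 38.854808350506374
-1 yaw -13.67435583089067 half 34.86672160529339
```

{"name": "play_rows", "arguments": {
  "deltas": [
    {"x":-0.4,"y":2.5,"z":0,"ax":0,"ay":0,"az":-1.0,"jaw":4.2},
    {"x":-0.45,"y":2.8,"z":0,"ax":0,"ay":0,"az":0,"jaw":4.2},
    {"x":-0.45,"y":2.8,"z":1.0,"ax":0,"ay":0,"az":0,"jaw":4.2},
    {"x":-0.45,"y":2.8,"z":1.5,"ax":0,"ay":0,"az":0,"jaw":4.2},
    {"x":-0.45,"y":2.8,"z":1.5,"ax":0,"ay":0,"az":0,"jaw":4.2},
    {"x":-0.45,"y":2.8,"z":1.5,"ax":0,"ay":0,"az":0,"jaw":4.2},
    {"x":-0.45,"y":2.8,"z":1.5,"ax":0,"ay":0,"az":0,"jaw":4.2},
    {"x":-0.45,"y":2.8,"z":1.5,"ax":0,"ay":0,"az":0,"jaw":4.2},
    {"x":-0.45,"y":2.0,"z":1.5,"ax":0,"ay":0,"az":0,"jaw":4.2},
    {"x":-0.2,"y":0.8,"z":1.5,"ax":0,"ay":0,"az":0,"jaw":4.2},
    {"x":0,"y":0,"z":0,"ax":0,"ay":0,"az":0,"jaw":4.2},
    {"x":0,"y":0,"z":0,"ax":0,"ay":0,"az":0,"jaw":4.2}
  ]
}}

```text
t: 11.8
tool_pos: [576.5, -172.9, 129.3]
orientation: [[-0.988, 0.154, -0.003], [0.154, 0.988, 0.001], [0.003, 0.0, -1.0]]
contact_force: [-0.7, 0.7, -0.1]
width: 41.8
grip_force: 0.0
```

```bash
python3 - <<'E'
from h import *
plan(578.2,-171,17,81)
d=cam("scene");cv2.imwrite("pics/c6.png",cv2.resize(d["frame"][190:290,310:430,::-1],None,fx=5,fy=5,interpolation=2))
E
```

```text
t 11.8 p [ 576.5 -172.9  129.3] yaw_y 81.16 z [-2.8e-03  6.0e-04 -1.0e+00] F [-0.7  0.7 -0.1] w 41.8 grip 0.0 q [-0.4   0.48 -0.04  1.05 -0.   -0.24]
az 0.16 shift cm [-0.17  0.21 11.23]
```

View pics/c6.png

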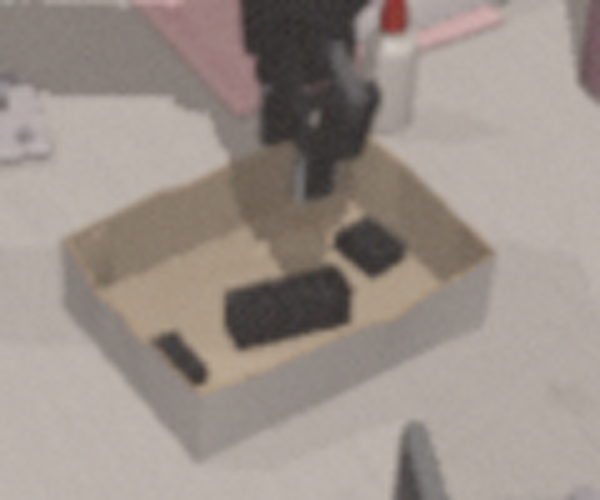

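The jaws are above the box. The bundle at (288,305) lies between the stacks at (370,245) and (180,358), undisturbed. I descend in two stages.

{"name": "play_rows", "arguments": {
  "deltas": [
    {"x":-0.1,"y":0.2,"z":2.0,"ax":0,"ay":0,"az":0.1,"jaw":4.2},
    {"x":0,"y":0,"z":2.5,"ax":0,"ay":0,"az":0,"jaw":4.2},
    {"x":0,"y":0,"z":2.5,"ax":0,"ay":0,"az":0,"jaw":4.2},
    {"x":0,"y":0,"z":1.5,"ax":0,"ay":0,"az":0,"jaw":4.2},
    {"x":0,"y":0,"z":1.0,"ax":0,"ay":0,"az":0,"jaw":4.2},
    {"x":0,"y":0,"z":0.8,"ax":0,"ay":0,"az":0,"jaw":4.2},
    {"x":0,"y":0,"z":0.5,"ax":0,"ay":0,"az":0,"jaw":4.2},
    {"x":0,"y":0,"z":0,"ax":0,"ay":0,"az":0,"jaw":4.2},
    {"x":0,"y":0,"z":0,"ax":0,"ay":0,"az":0,"jaw":4.2}
  ]
}}

```text
t: 12.6
tool_pos: [579.5, -172.2, 23.1]
orientation: [[-0.988, 0.155, 0.001], [0.155, 0.988, -0.001], [-0.001, -0.0, -1.0]]
contact_force: [-0.1, 0.1, -0.3]
width: 41.9
grip_force: 0.0
```

{"name": "play_rows", "arguments": {
  "deltas": [
    {"x":0,"y":0,"z":0.2,"ax":0,"ay":0,"az":0,"jaw":4.2},
    {"x":0,"y":0,"z":0.2,"ax":0,"ay":0,"az":0,"jaw":4.2},
    {"x":0,"y":0,"z":0,"ax":0,"ay":0,"az":0,"jaw":3.4},
    {"x":0,"y":0,"z":0,"ax":0,"ay":0,"az":0,"jaw":2.8},
    {"x":0,"y":0,"z":0,"ax":0,"ay":0,"az":0,"jaw":2.2},
    {"x":0,"y":0,"z":0,"ax":0,"ay":0,"az":0,"jaw":1.8},
    {"x":0,"y":0,"z":0,"ax":0,"ay":0,"az":0,"jaw":1.8},
    {"x":0,"y":0,"z":0,"ax":0,"ay":0,"az":0,"jaw":1.8},
    {"x":0,"y":0,"z":0,"ax":0,"ay":0,"az":0,"jaw":1.8}
  ],
  "grip_force": 40
}}

```text
t: 13.35
tool_pos: [579.3, -171.8, 18.7]
orientation: [[-0.988, 0.155, 0.001], [0.155, 0.988, -0.0], [-0.001, -0.0, -1.0]]
contact_force: [0.2, -0.1, 3.7]
width: 24.0
grip_force: 40.2
```

{"name": "play_rows", "arguments": {
  "deltas": [
    {"x":0,"y":0,"z":-0.5,"ax":0,"ay":0,"az":0,"jaw":1.8},
    {"x":0,"y":0,"z":-1.0,"ax":0,"ay":0,"az":0,"jaw":1.8},
    {"x":0,"y":0,"z":-1.5,"ax":0,"ay":0,"az":0,"jaw":1.8},
    {"x":0,"y":0,"z":-2.0,"ax":0,"ay":0,"az":0,"jaw":1.8},
    {"x":0,"y":0,"z":-2.5,"ax":0,"ay":0,"az":0,"jaw":1.8},
    {"x":0,"y":0,"z":-2.5,"ax":0,"ay":0,"az":0,"jaw":1.8},
    {"x":0,"y":0,"z":-2.5,"ax":0,"ay":0,"az":0,"jaw":1.8},
    {"x":0,"y":0,"z":-2.5,"ax":0,"ay":0,"az":0,"jaw":1.8},
    {"x":0,"y":0,"z":-2.0,"ax":0,"ay":0,"az":0,"jaw":1.8},
    {"x":0,"y":0,"z":-1.0,"ax":0,"ay":0,"az":0,"jaw":1.8},
    {"x":0,"y":0,"z":0,"ax":0,"ay":0,"az":0,"jaw":1.8},
    {"x":0,"y":0,"z":0,"ax":0,"ay":0,"az":0,"jaw":1.8}
  ],
  "grip_force": 50
}}

```text
t: 14.35
tool_pos: [578.9, -171.8, 198.2]
orientation: [[-0.988, 0.155, 0.0], [0.155, 0.988, -0.0], [-0.0, -0.0, -1.0]]
contact_force: [0.2, -0.3, -1.9]
width: 23.8
grip_force: 48.9
```

```bash
python3 - <<'E'
from h import *
plan(465.3,76.5,199,76.1)
E
```

```text
t 14.35 p [ 578.9 -171.8  198.2] yaw_y 81.1 z [ 4.e-04 -2.e-04 -1.e+00] F [ 0.2 -0.3 -1.9] w 23.8 grip 48.9 q [-0.39  0.45  0.08  1.2  -0.   -0.24]
az 5.0 shift cm [17.   21.37 -0.09]
```

{"name": "play_rows", "arguments": {
  "deltas": [
    {"x":0.5,"y":0.7,"z":0,"ax":0,"ay":0,"az":2.5,"jaw":1.8},
    {"x":1.2,"y":1.5,"z":0,"ax":0,"ay":0,"az":2.5,"jaw":1.8},
    {"x":1.8,"y":2.2,"z":0,"ax":0,"ay":0,"az":0,"jaw":1.8},
    {"x":2.0,"y":2.6,"z":0,"ax":0,"ay":0,"az":0,"jaw":1.8},
    {"x":2.0,"y":2.6,"z":0,"ax":0,"ay":0,"az":0,"jaw":1.8},
    {"x":2.0,"y":2.6,"z":0,"ax":0,"ay":0,"az":0,"jaw":1.8},
    {"x":2.0,"y":2.6,"z":0,"ax":0,"ay":0,"az":0,"jaw":1.8},
    {"x":2.0,"y":2.6,"z":0,"ax":0,"ay":0,"az":0,"jaw":1.8},
    {"x":1.8,"y":2.2,"z":0,"ax":0,"ay":0,"az":0,"jaw":1.8},
    {"x":1.2,"y":1.3,"z":0,"ax":0,"ay":0,"az":0,"jaw":1.8},
    {"x":0.5,"y":0.5,"z":0,"ax":0,"ay":0,"az":0,"jaw":1.8},
    {"x":0,"y":0,"z":0,"ax":0,"ay":0,"az":0,"jaw":1.8}
  ]
}}

```text
t: 15.35
tool_pos: [461.9, 77.1, 196.8]
orientation: [[-0.971, 0.238, -0.003], [0.238, 0.971, -0.0], [0.003, -0.001, -1.0]]
contact_force: [-0.6, -0.1, -2.1]
width: 23.1
grip_force: 49.0
```

{"name": "play_rows", "arguments": {
  "deltas": [
    {"x":0,"y":0,"z":0,"ax":0,"ay":0,"az":0,"jaw":1.8},
    {"x":0,"y":0,"z":0,"ax":0,"ay":0,"az":0,"jaw":1.8},
    {"x":0,"y":0,"z":0,"ax":0,"ay":0,"az":0,"jaw":1.8}
  ]
}}

```text
t: 15.6
tool_pos: [464.4, 75.2, 198.0]
orientation: [[-0.97, 0.242, -0.0], [0.242, 0.97, -0.0], [-0.0, -0.0, -1.0]]
contact_force: [-0.5, 0.4, -1.0]
width: 23.6
grip_force: 49.0
```

```bash
python3 - <<'E'
from h import *
plan(465.3,76.5,199,76.1)
d=cam("scene");P=cloud(d);p=read_state()["tool_pos"]
cv2.imwrite("pics/c7.png",cv2.resize(d["frame"][110:230,230:370,::-1],None,fx=5,fy=5,interpolation=2))
m=(np.hypot(P[...,0]-p[0],P[...,1]-p[1])<55)&(P[...,2]>172)&(P[...,2]<222)&(d["frame"].max(2)<75);Q=P[m]
a=np.radians(-13.9);e=np.array([np.cos(a),np.sin(a)]);n=np.array([-e[1],e[0]]);q=Q[:,:2]-p[:2]
for nm,c in(("along",q@e),("across",q@n),("z",Q[:,2])):print(nm,len(c),np.percentile(c,[0,1,5,50,95,99,100]).round(1))
b=q@n<-6  # near face toward camera
print("face line yaw",np.degrees(np.arctan(np.polyfit((q@e)[b],(q@n)[b],1)[0])),"z slope",[ (lo,np.percentile(Q[:,2][(q@e>lo)&(q@e<lo+15)],[2,98]).round(1).tolist()) for lo in(-35,-20,8,20) if ((q@e>lo)&(q@e<lo+15)).any()])
E
```

```text
t 15.6 p [464.4  75.2 198. ] yaw_y 76.0 z [-1.e-04 -4.e-04 -1.e+00] F [-0.5  0.4 -1. ] w 23.6 grip 49.0 q [ 0.03  0.19 -0.29  1.1  -0.    0.27]
az -0.1 shift cm [-0.05  0.15 -0.1 ]
along 185 [-32.9 -32.8 -30.1  -1.7  29.9  32.2  32.3]
across 185 [-26.9 -25.1 -23.7  -9.3   1.9   6.3  11.9]
z 185 [181.5 184.2 187.  203.4 215.3 219.9 221.9]
face line yaw -0.45744743891947615 z slope [(-35, [186.2, 213.7]), (-20, [187.4, 214.8]), (8, [184.1, 211.2]), (20, [184.6, 212.7])]
```

View pics/c7.png

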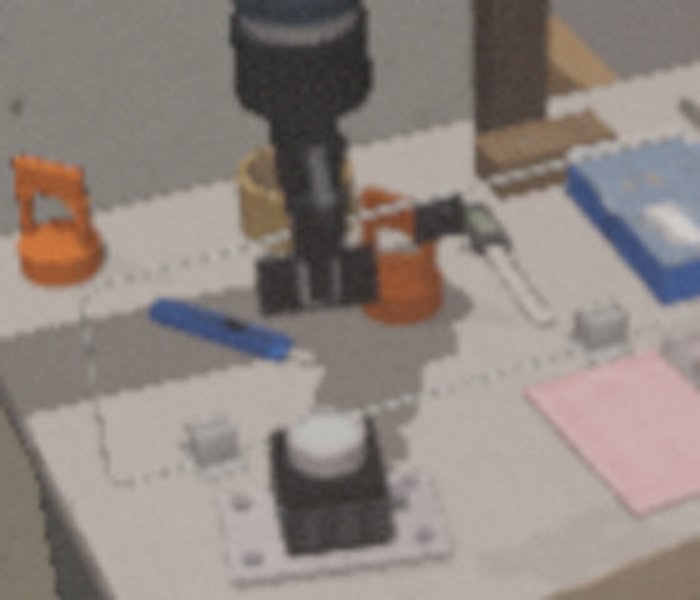

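The crop shows the bundle (258–378, rows 250–312) held level over the uncovered lens at (328,445). I make a small centring correction and then a settled check.

{"name": "play_rows", "arguments": {
  "deltas": [
    {"x":-0.1,"y":0.1,"z":-0.07,"ax":0,"ay":0,"az":0,"jaw":1.8},
    {"x":0,"y":0,"z":0,"ax":0,"ay":0,"az":0,"jaw":1.8},
    {"x":0,"y":0,"z":0,"ax":0,"ay":0,"az":0,"jaw":1.8},
    {"x":0,"y":0,"z":0,"ax":0,"ay":0,"az":0,"jaw":1.8},
    {"x":0,"y":0,"z":0,"ax":0,"ay":0,"az":0,"jaw":1.8},
    {"x":0,"y":0,"z":0,"ax":0,"ay":0,"az":0,"jaw":1.8}
  ]
}}

```text
t: 16.15
tool_pos: [465.0, 76.9, 199.0]
orientation: [[-0.971, 0.24, 0.0], [0.24, 0.971, -0.0], [-0.0, -0.0, -1.0]]
contact_force: [-0.1, 0.5, -0.7]
width: 23.4
grip_force: 49.0
```

```bash
python3 - <<'E'
from h import *
a=np.radians(-13.9);e=np.array([np.cos(a),np.sin(a)]);n=np.array([-e[1],e[0]]);c=np.array([465.8,75.9])
for k in range(2):
    plan(465.8,75.9,198.7,76.1)
    d=cam("scene");v,u=np.mgrid[:400,:640];m=(d["frame"].max(2)<75)
    r=rays(d,np.c_[u.ravel(),v.ravel()]);N=np.r_[n,0];o=d["o"]-np.r_[c,0]
    t=(-12-o@N)/(r@N);X=o+r*t[:,None];s=(X[:,:2]@e).reshape(400,640);z=X[:,2].reshape(400,640)
    # dark pixels mapped onto the bundle's near face; lower edge per column
    E=[]
    for col in range(200,400):
        k2=m[:,col]&(abs(s[:,col])<33)&(z[:,col]>170)&(z[:,col]<205)
        if k2.sum()>4: i=np.nonzero(k2)[0].max();E.append((s[i,col],z[i,col]-.5*abs(z[i,col]-z[i-1,col])))
    E=np.array(E);p=np.polyfit(E[:,0],E[:,1],1);print("bottom edge: tilt deg",np.degrees(np.arctan(p[0])).round(2),"z",p[1].round(1),E[:,0].min().round(1),E[:,0].max().round(1))
P=cloud(d);q=np.hypot(P[...,0]-497.6,P[...,1]+413);mm=(q<45)&(P[...,2]>60)&(P[...,2]<180)
Q=P[mm];print("hook area pts z",np.percentile(Q[:,2],[1,50,99]).round(1),"above 150:",(Q[:,2]>150).sum(),"50-100:",(Q[:,2]<105).sum())
E
```

```text
t 16.15 p [465.   76.9 199. ] yaw_y 76.1 z [ 0.e+00 -1.e-04 -1.e+00] F [-0.1  0.5 -0.7] w 23.4 grip 49.0 q [ 0.03  0.19 -0.28  1.1  -0.    0.27]
az 0.0 shift cm [-0.1  -0.08  0.03]
bottom edge: tilt deg -0.76 z 186.8 -31.8 29.8
t 16.2 p [465.   76.9 199. ] yaw_y 76.1 z [ 0.e+00 -1.e-04 -1.e+00] F [-0.4  0.9 -0.8] w 23.4 grip 49.0 q [ 0.03  0.19 -0.28  1.1  -0.    0.27]
az 0.0 shift cm [-0.1  -0.08  0.03]
bottom edge: tilt deg -0.96 z 187.0 -31.8 29.8
hook area pts z [ 79.6 101.8 168.2] above 150: 179 50-100: 535
```

```bash
python3 - <<'E'
from h import *
a=np.radians(-13.9);e=np.array([np.cos(a),np.sin(a)]);n=np.array([-e[1],e[0]]);c=np.array([465.,76.9])
d=cam("scene");v,u=np.mgrid[:400,:640];g=d["frame"].max(2).astype(int)
r=rays(d,np.c_[u.ravel(),v.ravel()]);N=np.r_[n,0];o=d["o"]-np.r_[c,0]
X=o+r*((-12-o@N)/(r@N))[:,None];s=(X[:,:2]@e).reshape(400,640);z=X[:,2].reshape(400,640)
for T in(75,90,105):
    m=g<T;E=[]
    for col in range(200,400):
        k=m[:,col]&(abs(s[:,col])<45)&(z[:,col]>172)&(z[:,col]<205)
        if k.sum()>4: i=np.nonzero(k)[0].max();E.append((s[i,col],z[i,col]-.5*abs(z[i,col]-z[i-1,col])))
    E=np.array(E);k=abs(E[:,1]-np.median(E[:,1]))<6;p=np.polyfit(E[k,0],E[k,1],1);print(T,"tilt",np.degrees(np.arctan(p[0])).round(2),"z",p[1].round(1),E[:,0].min().round(1),E[:,0].max().round(1))
P=cloud(d);q=P-np.r_[c,0];A=q[...,:2]@e;B=q[...,:2]@n
m=(abs(A)<33)&(abs(A)>14)&(abs(B)<9)&(P[...,2]>195)&(P[...,2]<225);print("top face z",m.sum(),np.median(P[m][:,2]),np.median(P[m&(A<0)][:,2]),np.median(P[m&(A>0)][:,2]))
# same check for bundle while in the box
P=np.load("s3.npz")["P"];q=P-[579,-171.5,0];b=np.radians(-9);A=q[...,0]*np.cos(b)+q[...,1]*np.sin(b);B=-q[...,0]*np.sin(b)+q[...,1]*np.cos(b)
m=(abs(A)<33)&(abs(B)<9)&(P[...,2]>15)&(P[...,2]<45);print("in box top z (true 31)",m.sum(),np.median(P[m][:,2]))
E
```

```text
75 tilt -0.76 z 186.3 -30.7 31.0
90 tilt -0.63 z 185.6 -33.6 31.0
105 tilt -1.33 z 183.9 -33.8 30.8
top face z 69 209.4810714137526 209.09112234452834 209.77766836069418
in box top z (true 31) 114 31.44609443970279
```

{"name": "play_rows", "arguments": {
  "deltas": [
    {"x":-0.07,"y":-0.06,"z":0,"ax":0,"ay":0,"az":0,"jaw":1.8},
    {"x":0,"y":0,"z":0,"ax":0,"ay":0,"az":0,"jaw":1.8},
    {"x":0,"y":0,"z":0,"ax":0,"ay":0,"az":0,"jaw":1.8},
    {"x":0,"y":0,"z":0,"ax":0,"ay":0,"az":0,"jaw":1.8},
    {"x":0,"y":0,"z":0,"ax":0,"ay":0,"az":0,"jaw":1.8},
    {"x":0,"y":0,"z":0,"ax":0,"ay":0,"az":0,"jaw":1.8}
  ]
}}

```text
t: 16.8
tool_pos: [465.6, 76.2, 199.0]
orientation: [[-0.971, 0.24, 0.0], [0.24, 0.971, -0.0], [-0.0, -0.0, -1.0]]
contact_force: [-0.1, -0.3, -0.1]
width: 23.4
grip_force: 49.0
```

```bash
python3 - <<'E'
from h import *
plan(465.8,75.9,198.7,76.1)
print(job_done())
E
```

```text
t 16.8 p [465.6  76.2 199. ] yaw_y 76.1 z [ 0.e+00 -1.e-04 -1.e+00] F [-0.1 -0.3 -0.1] w 23.4 grip 49.0 q [ 0.03  0.19 -0.28  1.1  -0.    0.27]
az 0.0 shift cm [-0.03 -0.02  0.03]
the job is handed in; nothing more can be done
None
```

Job handed in at 16.8 s: the cover hangs free on the hook, and the bundle is held level over the camera, lined up with the base plate, its underside about 100 mm above the glass and centred to within about 2 mm by my measurements.

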